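# Hold the adjusting screw and tighten its locknut

## Robot

A 7-joint arm with a two-finger parallel gripper is mounted at the origin on a cart in front of the work surface, level with it; the furniture and walls round the work are solid. World frame = base frame: x ahead of the robot, y to its left, z up, the work surface at z = 0. Lengths are in m, angles in rad, forces in N, time in s.
With the tool pointing down it reaches from about 0.4 to 0.85 m from the base axis. Payload 4.5 kg.
Tool frame: the origin (TCP) lies midway between the tips of the shut fingers; the grasp point (between the pads) lies 19 mm behind it (bot.grip_point_offset is the distance from the TCP to the grasp point, in m); z points along the fingers, y is the line along which they close (so a half turn about z gives the same grasp; the last joint's range is limited). The gripper opens to 85 mm and grips with 20 to 120 N. Pads are 22 mm wide; open, the fingers measure 114 mm over their backs; the gripper's body (76 mm by 85 mm) begins 54 mm behind the grasp point. The pads swing forward as they close: fully open they stand 13 mm farther back than shut.
Start: joints at [1.296, 0.689, -0.195, 1.565, 0.157, 0.902, -0.215], TCP at [0.19, -0.595, 0.195] pointing down, gripper open.
Joint ranges: [-3.01, 3.01], [-0.46, 2.08], [-1.47, 1.51], [0.13, 2.56], [-1, 4.14], [0.04, 2.09], [-2.66, 2.66]. Speed limits (rad/s): [2.57, 2.57, 3.14, 3.14, 3.14, 3.14, 3.14].

## Interface

Orientations are given as a unit quaternion [w, x, y, z].
In Python, from rig import telemetry, vision, job, bot gives the robot as it stands. The module is installed in compiled form; this text tells all that it offers.
- The arm moves only by the tool send_rows, never from a script. Its argument "plan" is text: rows parted by semicolons, each of 5 numbers parted by spaces: the gripper's target within -1 to 1 (shut at 1, half-way at 0, fully open at -1), then the shift along the tool's x, y, z as a fraction of full scale, then the turn about the tool's z as a fraction of full scale. A call has 1 to 20 rows; each row is the pose to reach, as a shift and turn from the pose commanded when the call began, along the tool's axes at that moment, turning the shorter way round; what a row does not reach only later rows make up. Full scale, the value 1, is 0.1 m for a shift and pi rad for a turn. A row lasts 1/8 s, in which the tool goes at most 62.5 mm and 10.7 degrees, less where a joint would pass 70% of its speed; a pose out of reach is approached as far as the arm can. A call with a number of a shift or a turn outside -1 to 1 is refused whole. A call with a gripper value outside its range is refused whole. The fingers move at their own pace and stop on an object; "newtons" is the grip in N (left out, the last holds). Time passes only in rows, so rows that repeat a pose let the fingers close. It gives the time, the measured TCP pose, the force, the opening and the grip force at its end, in the units of the state.
- telemetry.state(): the state, without advancing time (a new reading comes with each control period).
- vision.snapshot(name): name is "side" or "top" or "wrist"; returns a dict with "img" (420x560x3 uint8, red, green, blue), "intrinsics" (3x3 intrinsics, pixels), "k1" (the pictures are not rectified: a ray, as slopes to the right and down, at radius r is drawn at 1 + k1 r^2 times it, then the intrinsics apply), "extrinsics" (4x4, takes a point from camera to world coordinates); the wrist camera has in their place "T_tool_cam" (4x4, takes a point from camera to tool coordinates, whose origin is the TCP and whose axes are the flange's). Camera axes: x right, y up, looking along -z (the intrinsics and any distortion apply to the point x, -y, -z); pixel columns grow to the right and rows downward; lengths in m; the calibration is good to about 2 mm. A picture is of the moment at which its call begins: read the wrist's pose just before it. There is no depth.
- job.job_done(): hands the job in; it is judged then, once.
The state is a dict: "clock": time; "q": joint angles; "dq": joint speeds; "joint_torque": joint torques, N m; "eef_pos": TCP position; "orientation": TCP orientation; "wrist_force": force on the tool from outside, world axes, zero at the start; "moment": the same for the moment, N m; "opening": finger opening in m; "finger_force": force on a finger pad.
Only numpy, scipy, OpenCV 4.12 (cv2) and the standard library are available. Lean on these libraries where they do the work, as an engineer would, in place of code of your own. Each camera call takes 0.05 s, during which the arm holds its last target. There are 200 camera calls.

## Task

Lock the adjusting screw on the blue stand without losing its setting: lay the orange-handled fork spanner over the screw's flat brass head, with its handle between the two steel posts so that the screw cannot turn, and let go of it. Then turn the locknut clockwise (seen from above) by its red knob until it comes to its stop, and leave the spanner in place.

Things in the scene. Friction and masses are not known exactly. Their poses are not given: they have to be found in the camera images.
- holding_spanner: Loose flat spanner, 195x42x18 mm, 0.22 kg, right of the stand. y runs fork to handle (to robot's left, within 30 deg), z up. Origin: underside, middle of the fork gap. Two bare steel prongs y -40..+40 mm, 24 mm apart inside, open at -y; steel cross-piece to +56; orange handle, 22 mm wide, to +155. Grip across the handle at y = +70 mm (centre of mass +60), clear also when in place.
- lock_stand: Fixed blue stand, base 84x215x12 mm. Origin: on the screw's axis at bench height; z up; y to the posts (robot's left, within 25 deg). Spanner in place: origin on this axis at z = 42 mm, axes along the stand's, lying on collar and rest block; play each side 4 mm at the head, 7 mm at the posts. Between collar and block the space beside the handle is free down to z = 12 mm.
- posts (a point): Middle between the two pointed steel posts, on top of the blue rest block: y = +125 mm, z = 42 mm in the stand's frame. Posts 16 mm thick, at x = -26 and +26 mm, 36 mm high (tips at z = 78 mm). Block 70 mm in x, 24 mm in y. An instrument shelf overhangs the bench close behind the stand from 0.54 m up: keep the hand low (0.12 to 0.14 m fingertip height clears everything handled).
- screw (a joint): Turn of the brass screw, rad, 0 as set, + clockwise from above. Its head is a flat bar 16 mm (stand x) by 70 mm (y), sides up to z = 60 mm, guiding ridge on top to z = 68, on a round collar of 33 mm radius, top z = 42. Turns easily; the locknut drags it along unless the spanner holds it, then it yields up to 0.25 rad (play). Setting is lost beyond 0.4 rad.
- locknut (a joint): Turn of the locknut relative to the screw, rad, + clockwise from above: 0 to 0.25 at the start, tight from 0.95, hard stop at 1.2; friction 0.35 N m. It sits under the collar; its lever points away from the posts. With the screw at 0 the knob is in the stand's frame at x +51, y -74 mm for locknut 0 and at x -51, y -74 mm for 1.2; the held screw's play carries it up to 0.25 rad further.
- knob (a point): Point on the axis of the round upright red knob at the end of the locknut's lever, 92 mm above the bench, 90 mm from the screw's axis, about which it circles. Knob 18 mm thick, red from z = 65 to 109 mm, on a 12 mm steel pin; it does not spin on the lever. 4 to 8 N turn the nut.

How it is judged:
By the outcome, as a careful person would: the job done as asked, in the order asked, and still so for the second after the job is handed in, with the robot touching nothing.
It also fails if it takes over 54 s, if anything falls off the work surface, if the arm or the gripper's body presses on something with over 40 N, if the wrist force passes 120 N, or if a joint passes its speed limit or range.

## Working session

There is one attempt and no reset: what is moved stays moved. The work goes in short steps, Python scripts to look and compute and a tool call to move; the robot and the scene stay as the last step left them, time stands still between calls to the robot, and variables do not carry over. Pictures are saved under pics/ and viewed, at most 10 in all, crops included, and the job is handed in when it is done.

Besides the shell and the picture viewer there is one more tool, called after "Call:" by a JSON object that holds its "op" and its "data". send_rows: Moves the arm, as the interface text tells. Shift numbers are shares of 0.1 m and turn numbers shares of pi rad, none past 1 either way. Its arguments: {"type":"object","properties":{"plan":{"type":"string"},"newtons":{"type":"number"}},"required":["plan"]}

```bash
mkdir -p pics; ls; python3 - <<'E'
from rig import telemetry, vision, bot
import cv2,numpy as np,pickle
s=telemetry.state();print(s, bot.grip_point_offset)
d={}
for n in("side","top"):
    v=vision.snapshot(n);d[n]=v;cv2.imwrite(f'pics/{n}0.png',v['img'][:,:,::-1]);print(n,v['intrinsics'],v['k1'],v['extrinsics'])
pickle.dump(d,open('d0.pkl','wb'))
E
```

```text
pics
{'clock': 0.0, 'q': array([ 1.29578681,  0.69001958, -0.19450979,  1.56638819,  0.157319  ,
        0.90251934, -0.21511794]), 'dq': array([-0.00132918,  0.00106348, -0.00023762, -0.00049081, -0.00038058,
        0.0007347 ,  0.00024214]), 'joint_torque': array([-2.00724685e-04, -5.39618111e+01, -1.26716126e+00, -1.58543551e+01,
        8.96582147e-03,  9.42406186e-03,  1.06152629e-05]), 'eef_pos': array([ 0.18966079, -0.59473869,  0.19425005]), 'orientation': array([-9.43032199e-04,  9.88096598e-01,  1.53831638e-01, -2.27493562e-04]), 'wrist_force': array([-0.16317804,  0.69815347,  0.32406457]), 'moment': array([ 0.03639822, -0.01876144,  0.02460033]), 'finger_force': 0.0, 'opening': 0.08554373339239711} 0.0187
side [[469.21963558   0.         285.62667038]
 [  0.         469.21963558 213.6447275 ]
 [  0.           0.           1.        ]] -0.016230744429455855 [[-0.96391582  0.15373587 -0.21732828  0.27503145]
 [-0.26582201 -0.51195589  0.81684749  0.93998617]
 [ 0.01431627  0.84514286  0.53434876  0.71689073]
 [ 0.          0.          0.          1.        ]]
top [[502.65118381   0.         282.16299094]
 [  0.         502.65118381 202.60188669]
 [  0.           0.           1.        ]] -0.10176989842312628 [[ 0.01192375  0.99648398 -0.08293068  0.39936606]
 [-0.99989992  0.01251383  0.0065992  -0.04869086]
 [ 0.00761378  0.08284369  0.99653347  1.28298922]
 [ 0.          0.          0.          1.        ]]
```

View pics/top0.png

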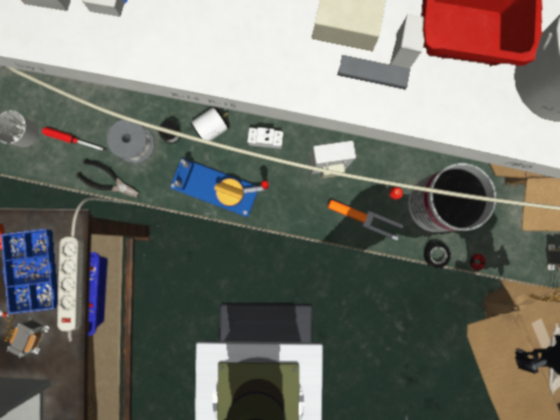

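View pics/side0.png

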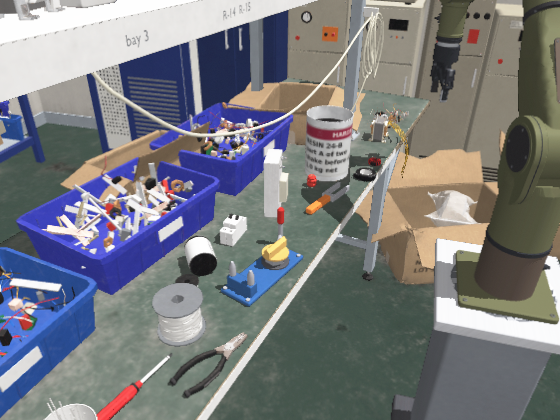

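```bash
cat > h.py <<'E'
import cv2,numpy as np
def rays(v,px,T=None):
    E=v['extrinsics'] if T is None else T
    u=cv2.undistortPoints(np.float64(px).reshape(-1,1,2),v['intrinsics'],np.array([v['k1'],0,0,0.]))[:,0]
    d=np.c_[u[:,0],-u[:,1],-np.ones(len(u))]@E[:3,:3].T
    return E[:3,3],d
def plane(v,px,z,T=None):
    o,d=rays(v,px,T); return o+d*((z-o[2])/d[:,2])[:,None]
def proj(v,P,T=None):
    E=v['extrinsics'] if T is None else T
    c=(np.atleast_2d(P)-E[:3,3])@E[:3,:3]; n=c[:,:2]/-c[:,2:]*[1,-1]
    n=n*(1+v['k1']*(n**2).sum(1))[:,None]; K=v['intrinsics']
    return n*K[0,0]+K[:2,2]
def tri(va,pa,vb,pb):
    (o1,d1),(o2,d2)=rays(va,[pa]),rays(vb,[pb])
    d1,d2=d1[0],d2[0]
    s=np.linalg.lstsq(np.c_[d1,-d2],o2-o1,rcond=None)[0]
    a,b=o1+s[0]*d1,o2+s[1]*d2
    return (a+b)/2,np.linalg.norm(a-b)
def mask(v,lo,hi,roi):
    m=cv2.inRange(cv2.cvtColor(v['img'],cv2.COLOR_RGB2HSV),lo,hi);r=np.zeros_like(m);x0,y0,x1,y1=roi;r[y0:y1,x0:x1]=m[y0:y1,x0:x1];return r
def pts(m): return np.argwhere(m)[:,::-1].astype(float)
E
python3 - <<'E'
from h import *;import pickle
d=pickle.load(open('d0.pkl','rb'));t,s=d['top'],d['side']
c=cv2.resize(t['img'][145:250,160:420],None,fx=3,fy=3,interpolation=cv2.INTER_CUBIC)
c2=cv2.resize(s['img'][170:310,210:360],None,fx=4,fy=4,interpolation=cv2.INTER_CUBIC)
cv2.imwrite('pics/c1.png',c[:,:,::-1]);cv2.imwrite('pics/c2.png',c2[:,:,::-1])
m=mask(t,(100,120,60),(125,255,255),(165,150,275,225));p=pts(m)
P=plane(t,p,0.012);r=cv2.minAreaRect(np.float32(P[:,:2]*1000));print('base',len(p),r)
m=mask(t,(5,180,120),(18,255,255),(310,190,380,235));p=pts(m);P=plane(t,p,.015);print('handle',len(p),cv2.minAreaRect(np.float32(P[:,:2]*1000)))
for z,(v,roi) in {'t':(t,(255,170,280,200)),'s':(s,(270,200,290,240))}.items():
    for lo,hi in(((0,150,90),(6,255,255)),((172,150,90),(180,255,255))):
        p=pts(mask(v,lo,hi,roi)); print(z,len(p),p.min(0) if len(p) else'',p.max(0) if len(p) else '',p.mean(0) if len(p) else '')
for z,(v,roi) in {'t':(t,(205,170,255,210)),'s':(s,(255,230,295,275))}.items():
    p=pts(mask(v,(16,120,80),(30,255,255),roi)); print('brass',z,len(p),p.min(0),p.max(0),p.mean(0))
E
```

```text
base 1863 ((543.3931884765625, 116.77157592773438), (215.73497009277344, 85.82257843017578), 70.2330322265625)
handle 321 ((487.46807861328125, -221.4419403076172), (99.83624267578125, 23.208520889282227), 68.83914184570312)
t 52 [261. 180.] [268. 188.] [264.51923077 184.15384615]
t 0   
s 95 [277. 207.] [283. 223.] [280.46315789 215.35789474]
s 0   
brass t 550 [215. 179.] [242. 204.] [229.20909091 191.37454545]
brass s 219 [262. 236.] [287. 260.] [274.14611872 251.89041096]
```

View pics/c1.png

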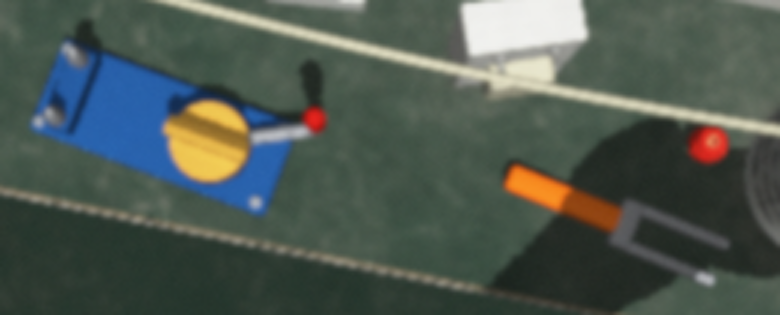

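View pics/c2.png

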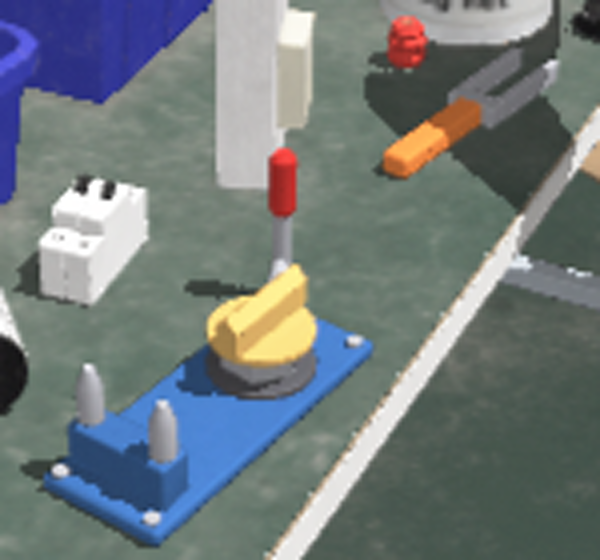

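```bash
python3 - <<'E'
from h import *;import pickle
d=pickle.load(open('d0.pkl','rb'));t,s=d['top'],d['side']
a=np.deg2rad(70.2);Y=np.array([np.cos(a),np.sin(a)]);X=np.array([Y[1],-Y[0]])
B=np.array([.5434,.1168])
rel=lambda P:(np.round((np.array(P[:2])-B)@X*1e3,1),np.round((np.array(P[:2])-B)@Y*1e3,1))
def show(n,r): print(n,np.round(r[0],4),round(r[1],4),'rel',rel(r[0]))
T=[(184.7,161),(177.3,180.7)];S=[(232.5,261.5),(250.7,270.5)]
for i in T:
  for j in S: show('post',tri(t,i,s,j))
p=pts(mask(s,(0,150,90),(6,255,255),(270,200,290,240)));top=(280.5,207)
show('knobtop',tri(t,(264.5,184),s,(280.7,208.5)))
print('knob @.105',plane(t,[(264.5,184.15)],.107))
m=mask(t,(16,120,80),(30,255,255),(205,170,255,210))
c=max(cv2.findContours(m,0,1)[0],key=cv2.contourArea)[:,0].astype(float)
P=plane(t,c,.042)[:,:2]
# robust circle fit
from scipy.optimize import least_squares
f=least_squares(lambda q:np.hypot(*(P-q[:2]).T)-.033,[*P.mean(0)],loss='soft_l1',f_scale=.001).x;print('collar',f,rel(f))
# spanner steel ends check
h=np.array([.4875,-.2214])
# handle end in side & rope heights
for px in[(230,140),(300,162)]:
  for z in(.2,.3,.4,.5,.6):
    q=plane(t,[px],z);print('rope',px,q.round(3),proj(s,q).round(0))
E
```

```text
post [0.5973 0.1816 0.0745] 0.0027 rel (np.float64(28.8), np.float64(79.3))
post [0.5785 0.18   0.0581] 0.0461 rel (np.float64(11.6), np.float64(71.3))
post [0.567  0.2008 0.0917] 0.0392 rel (np.float64(-6.2), np.float64(87.1))
post [0.5491 0.1986 0.0734] 0.0024 rel (np.float64(-22.3), np.float64(78.9))
knobtop [ 0.5413 -0.0142  0.1054] 0.0009 rel (np.float64(42.4), np.float64(-124.0))
knob @.105 [[ 0.54030744 -0.01436629  0.107     ]]
collar [0.52893557 0.07519328] (np.float64(0.5), np.float64(-44.0))
rope (230, 140) [[0.626 0.06  0.2  ]] [[237. 184.]]
rope (230, 140) [[0.605 0.05  0.3  ]] [[246. 143.]]
rope (230, 140) [[0.584 0.04  0.4  ]] [[255.  98.]]
rope (230, 140) [[0.563 0.03  0.5  ]] [[266.  48.]]
rope (230, 140) [[0.542 0.02  0.6  ]] [[278.  -8.]]
rope (300, 162) [[ 0.579 -0.094  0.2  ]] [[276. 159.]]
rope (300, 162) [[ 0.562 -0.09   0.3  ]] [[282. 123.]]
rope (300, 162) [[ 0.546 -0.085  0.4  ]] [[289.  82.]]
rope (300, 162) [[ 0.529 -0.081  0.5  ]] [[297.  37.]]
rope (300, 162) [[ 0.512 -0.077  0.6  ]] [[305. -13.]]
```

Call:
{"op": "send_rows", "data": {"plan": "-1 0.4 -0.36 0 -0.06;-1 0.8 -0.72 0 -0.12;-1 1 -0.92 0 -0.18;-1 1 -0.92 0 -0.24;-1 1 -0.92 0 -0.284;-1 1 -0.92 0 -0.284", "newtons": 40}}

```text
clock: 0.85
eef_pos: [0.257, -0.4772, 0.1948]
orientation: [-0.0, 0.826, 0.564, 0.0]
wrist_force: [-0.1, 1.1, 0.8]
opening: 0.085
finger_force: 0.0
```

```bash
cat > go.py <<'E'
# usage: go.py x y z yaw_of_tool_y_deg -> shift/turn in full-scale units
import sys,numpy as np
from rig import telemetry
from scipy.spatial.transform import Rotation as R
s=telemetry.state();w,x,y,z=s['orientation'];M=R.from_quat([x,y,z,w]).as_matrix()
tx,ty,tz,a=map(float,sys.argv[1:5])
sh=M.T@(np.array([tx,ty,tz])-s['eef_pos'])/.1
ya=np.degrees(np.arctan2(M[1,1],M[0,1]));da=(a-ya+90)%180-90
print('t',round(s['clock'],2),'pos',s['eef_pos'].round(4),'yaw',ya.round(2),'q7',s['q'].round(2),'F',s['wrist_force'].round(1),'open',round(s['opening'],4),'ff',round(s['finger_force'],1))
print('shift',sh.round(3),'turn',round(-da/180,4),'tilt',M[:,2].round(3))
E
python3 go.py .33 -.35 .195 -21.2; python3 go.py .4747 -.2545 .1 -21.2
```

```text
t 0.85 pos [ 0.257  -0.4772  0.1948] yaw -21.28 q7 [ 1.27  0.61 -0.45  1.81  0.35  0.81  0.27] F [-0.1  1.1  0.8] open 0.085 ff 0.0
shift [ 1.45e+00  2.19e-01 -1.00e-03] turn -0.0005 tilt [-0.     0.001 -1.   ]
t 0.85 pos [ 0.257  -0.4772  0.1948] yaw -21.28 q7 [ 1.27  0.61 -0.45  1.81  0.35  0.81  0.27] F [-0.1  1.1  0.8] open 0.085 ff 0.0
shift [2.865 1.221 0.949] turn -0.0005 tilt [-0.     0.001 -1.   ]
```

Call:
{"op": "send_rows", "data": {"plan": "-1 0.5 0 0 0;-1 1 0.2 0 0;-1 1 0.2 0 0"}}

```text
clock: 1.23
eef_pos: [0.316, -0.3876, 0.1955]
orientation: [0.0, 0.823, 0.567, 0.001]
wrist_force: [0.2, -0.5, 0.7]
opening: 0.0854
finger_force: 0.0
```

Call:
{"op": "send_rows", "data": {"plan": "-1 0.5 0.2 0 0;-1 1 0.5 0 0;-1 1 0.5 0 0"}}

```text
clock: 1.6
eef_pos: [0.3995, -0.3127, 0.1955]
orientation: [0.001, 0.823, 0.568, 0.002]
wrist_force: [-0.1, -1.5, 0.1]
opening: 0.0855
finger_force: 0.0
```

Call:
{"op": "send_rows", "data": {"plan": "-1 0.3 0.2 0 0;-1 0.6 0.4 0.4 0;-1 0.6 0.5 0.4 0;-1 0.6 0.5 0.4 0"}}

```text
clock: 2.1
eef_pos: [0.4628, -0.2802, 0.155]
orientation: [0.0, 0.826, 0.564, -0.0]
wrist_force: [-0.5, 0.1, -0.0]
opening: 0.0856
finger_force: 0.0
```

```bash
python3 go.py .4747 -.2545 .1 -21.2; python3 - <<'E'
from h import *
from rig import telemetry,vision
from scipy.spatial.transform import Rotation as R
s=telemetry.state();v=vision.snapshot('wrist');w,x,y,z=s['orientation']
T=np.eye(4);T[:3,:3]=R.from_quat([x,y,z,w]).as_matrix();T[:3,3]=s['eef_pos'];T=T@v['T_tool_cam']
print(T.round(3),v['T_tool_cam'].round(3))
m=mask(v,(5,180,90),(18,255,255),(0,0,560,420));p=pts(m);P=plane(v,p,.016,T)
print(len(p),p.min(0),p.max(0),cv2.minAreaRect(np.float32(P[:,:2]*1000)))
cv2.imwrite('pics/w1.png',v['img'][:,:,::-1])
E
```

```text
t 2.1 pos [ 0.4628 -0.2802  0.155 ] yaw -21.35 q7 [ 0.69  0.65 -0.39  1.86  0.37  0.7  -0.28] F [-0.5  0.1 -0. ] open 0.0856 ff 0.0
shift [0.283 0.017 0.55 ] turn -0.0008 tilt [-0.    -0.001 -1.   ]
[[ 0.931  0.346  0.115  0.493]
 [-0.364  0.883  0.295 -0.206]
 [ 0.001 -0.317  0.948  0.333]
 [ 0.     0.     0.     1.   ]] [[-0.     0.949  0.316  0.08 ]
 [ 1.     0.    -0.001  0.001]
 [-0.001  0.316 -0.949 -0.178]
 [ 0.     0.     0.     1.   ]]
201 [270.  82.] [290. 177.] ((488.252685546875, -221.8360595703125), (98.04023742675781, 20.8033447265625), 68.13786315917969)
```

View pics/w1.png

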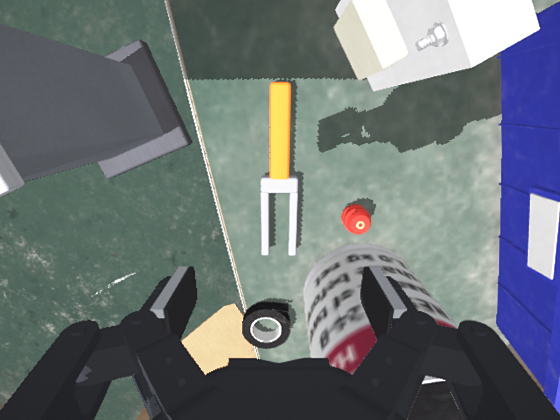

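Call:
{"op": "send_rows", "data": {"plan": "-1 0.28 0.02 0.5 0;-1 0.28 0.02 1 0;-1 0.28 0.02 1 0"}}

```text
clock: 2.52
eef_pos: [0.4716, -0.2535, 0.0533]
orientation: [-0.002, 0.826, 0.564, -0.003]
wrist_force: [-0.2, 0.2, -0.3]
opening: 0.0853
finger_force: 0.0
```

```bash
python3 go.py .4749 -.2547 .004 -21.4
```

```text
t 2.52 pos [ 0.4716 -0.2535  0.0533] yaw -21.29 q7 [ 0.57  0.81 -0.28  1.94  0.47  0.47 -0.42] F [-0.2  0.2 -0.3] open 0.0853 ff 0.0
shift [0.002 0.038 0.492] turn 0.0006 tilt [-0.007  0.001 -1.   ]
```

Call:
{"op": "send_rows", "data": {"plan": "-1 0 0.03 0.3 0;-1 0 0.03 0.46 0;-1 0 0.03 0.46 0;-1 0 0.03 0.46 0"}}

```text
clock: 3.02
eef_pos: [0.4784, -0.2547, 0.0104]
orientation: [0.001, 0.825, 0.565, 0.0]
wrist_force: [0.6, -0.3, 0.5]
opening: 0.0855
finger_force: 0.0
```

```bash
python3 go.py .4749 -.2547 .004 -21.4
```

```text
t 3.02 pos [ 0.4784 -0.2547  0.0104] yaw -21.23 q7 [ 0.54  0.88 -0.23  1.94  0.51  0.37 -0.45] F [ 0.6 -0.3  0.5] open 0.0855 ff 0.0
shift [-0.013 -0.033  0.064] turn 0.001 tilt [ 0.002 -0.001 -1.   ]
```

Call:
{"op": "send_rows", "data": {"plan": "-1 -0.01 -0.03 0.06 0;-1 -0.01 -0.03 0.06 0;1 -0.01 -0.03 0.06 0;1 -0.01 -0.03 0.06 0;1 -0.01 -0.03 0.06 0;1 -0.01 -0.03 0.06 0;1 -0.01 -0.03 0.06 0;1 -0.01 -0.03 0.06 0", "newtons": 60}}

```text
clock: 4.03
eef_pos: [0.4748, -0.2539, 0.0031]
orientation: [0.0, 0.825, 0.565, -0.0]
wrist_force: [-0.2, 0.7, -0.7]
opening: 0.0002
finger_force: 0.0
```

```bash
python3 go.py .4749 -.2547 .135 -20
```

```text
t 4.03 pos [ 0.4748 -0.2539  0.0031] yaw -21.19 q7 [ 0.54  0.89 -0.22  1.95  0.51  0.35 -0.46] F [-0.2  0.7 -0.7] open 0.0002 ff 0.0
shift [-0.007  0.004 -1.319] turn -0.0066 tilt [ 0. -0. -1.]
```

```bash
python3 - <<'E'
from h import *
from rig import vision
a=vision.snapshot('wrist')['img'];b=vision.snapshot('side')['img'][130:250,260:420]
b=cv2.resize(b,(560,420),interpolation=cv2.INTER_CUBIC)
cv2.imwrite('pics/m.png',cv2.resize(np.hstack([a,b]),(800,300))[:,:,::-1])
E
```

```text
(no output)
```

View pics/m.png

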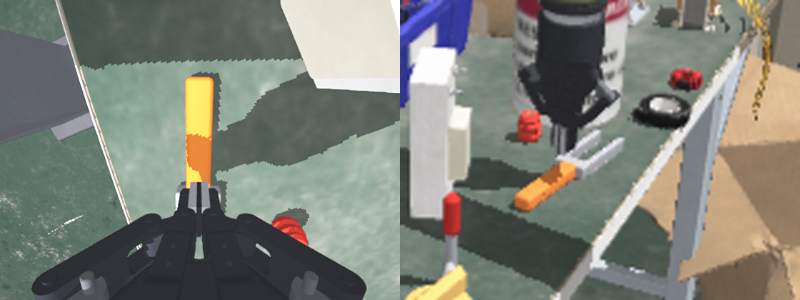

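```bash
cat > meas.py <<'E'
from h import *
from rig import telemetry,vision
from scipy.spatial.transform import Rotation as R
s=telemetry.state();w,x,y,z=s['orientation']
for n,roi in(('wrist',(0,0,560,420)),('side',(290,170,350,240)),('top',(310,180,400,245))):
    v=vision.snapshot(n)
    T=v.get('extrinsics')
    if n=='wrist':
        T=np.eye(4);T[:3,:3]=R.from_quat([x,y,z,w]).as_matrix();T[:3,3]=s['eef_pos'];T=T@v['T_tool_cam']
    m=mask(v,(5,150,90),(26,255,255),roi);k,l,st,_=cv2.connectedComponentsWithStats(m);m=(l==1+st[1:,4].argmax())
    p=pts(m);P=plane(v,p,.016,T)
    print(n,len(p),p.min(0),p.max(0),np.round(cv2.minAreaRect(np.float32(P[:,:2]*1000))[0],1),np.round(cv2.minAreaRect(np.float32(P[:,:2]*1000))[1],1),cv2.minAreaRect(np.float32(P[:,:2]*1000))[2])
E
python3 meas.py
```

```text
wrist 4061 [260. 107.] [298. 263.] [ 488.7 -219.3] [94.7 21.7] 68.05094909667969
side 214 [306. 195.] [329. 214.] [ 485.3 -208.6] [115.2  32.9] 67.67460632324219
top 286 [328. 200.] [357. 219.] [ 490.9 -212. ] [81.9 25.3] 68.39767456054688
```

```bash
python3 - <<'E'
from h import *
from rig import vision,telemetry
from scipy.spatial.transform import Rotation as R
s=telemetry.state();w,x,y,z=s['orientation']
a=vision.snapshot('wrist');b=vision.snapshot('side')
T=np.eye(4);T[:3,:3]=R.from_quat([x,y,z,w]).as_matrix();T[:3,3]=s['eef_pos'];T=T@a['T_tool_cam']
p=s['eef_pos'];pa=proj(a,p,T)[0];pb=proj(b,p)[0];print(p,pa,pb,proj(b,p+[0,0,.04]))
def crop(i,c,h,k):
    x,y=int(c[0]),int(c[1]);o=cv2.resize(i[y-h:y+h,x-h:x+h],(400,400),interpolation=cv2.INTER_CUBIC);cv2.circle(o,(200,200),3,(0,255,255),-1);return o
cv2.imwrite('pics/m2.png',np.hstack([crop(a['img'],pa,60,0),crop(b['img'],pb,30,0)])[:,:,::-1])
E
```

```text
[ 0.47475456 -0.25391108  0.00309349] [277.18726088 240.57297751] [324.03922443 200.68739028] [[324.82816362 188.98338922]]
```

View pics/m2.png

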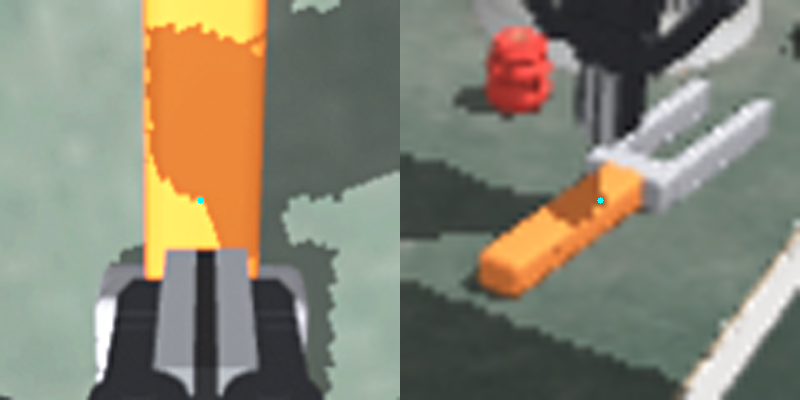

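Call:
{"op": "send_rows", "data": {"plan": "1 0 0 -0.4 0;1 0 0 -0.8 0;1 0 0 -0.8 0;1 0 0 -0.8 0"}}

```text
clock: 4.88
eef_pos: [0.4743, -0.254, 0.0828]
orientation: [-0.0, 0.825, 0.565, -0.0]
wrist_force: [0.0, -0.3, 0.3]
opening: 0.0001
finger_force: 0.0
```

```bash
python3 - <<'E'
from h import *
from rig import vision,telemetry
s=telemetry.state();b=vision.snapshot('side');p=s['eef_pos']
print(p,s['opening'],s['finger_force'],s['wrist_force'])
for h in(0,.01,.02,.03,.04): print(h,proj(b,p+[0,0,h]).round(1),proj(b,p+[0.004,0.010,h]).round(1))
x,y=proj(b,p)[0].astype(int)
o=cv2.resize(b['img'][y-40:y+20,x-40:x+40],(800,600),interpolation=cv2.INTER_NEAREST);cv2.circle(o,(405,405),4,(0,255,255),-1)
cv2.imwrite('pics/m3.png',o[:,:,::-1]);print(x,y)
E
```

```text
[ 0.47428337 -0.25395493  0.08276888] 0.00012031365201860656 0.0 [ 0.00852749 -0.3405476   0.33871294]
0 [[325.8 177. ]] [[323.8 178.4]]
0.01 [[326. 174.]] [[324.  175.3]]
0.02 [[326.2 170.9]] [[324.2 172.2]]
0.03 [[326.4 167.7]] [[324.4 169.1]]
0.04 [[326.6 164.6]] [[324.6 165.9]]
325 177
```

View pics/m3.png

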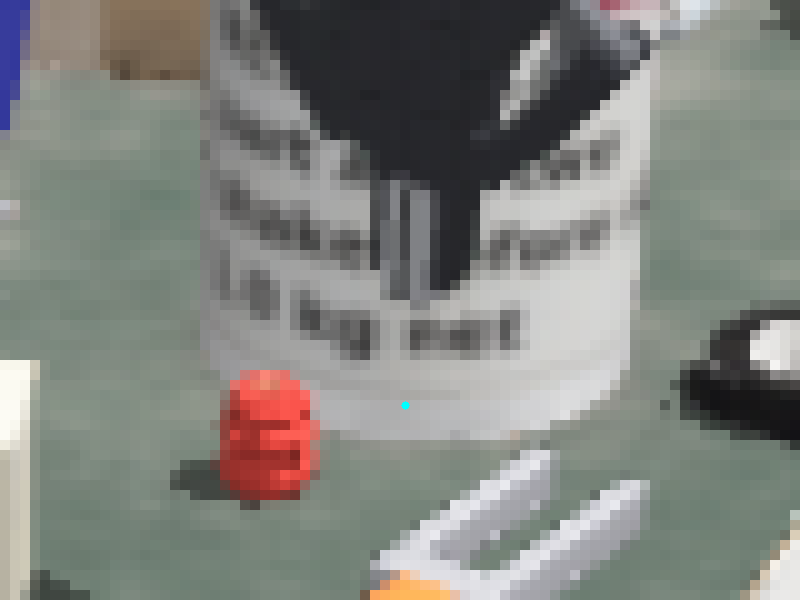

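Call:
{"op": "send_rows", "data": {"plan": "-1 0 0 0.4 0;-1 0 0 0.8 0;-1 0 0 0.9 0;-1 0 0 0.9 0;-1 0 0 0.9 0"}}

```text
clock: 5.55
eef_pos: [0.4755, -0.2542, -0.0059]
orientation: [0.001, 0.825, 0.565, 0.0]
wrist_force: [-0.3, 0.1, -0.7]
opening: 0.0852
finger_force: 0.0
```

```bash
python3 go.py .4749 -.2547 -.026 -21.5
```

```text
t 5.55 pos [ 0.4755 -0.2542 -0.0059] yaw -21.19 q7 [ 0.53  0.91 -0.21  1.96  0.53  0.33 -0.48] F [-0.3  0.1 -0.7] open 0.0852 ff 0.0
shift [-0.007 -0.005  0.201] turn 0.0017 tilt [ 0.002 -0.001 -1.   ]
```

Call:
{"op": "send_rows", "data": {"plan": "-1 0 0 0.1 0;-1 0 0 0.2 0;-1 0 0 0.2 0"}}

```text
clock: 5.92
eef_pos: [0.4741, -0.2537, -0.0277]
orientation: [-0.001, 0.825, 0.565, -0.001]
wrist_force: [0.6, 0.5, -0.5]
opening: 0.0854
finger_force: 0.0
```

Call:
{"op": "send_rows", "data": {"plan": "1 0 0 0 0;1 0 0 0 0;1 0 0 0 0;1 0 0 0 0;1 0 0 0 0;1 0 0 0 0", "newtons": 60}}

```text
clock: 6.68
eef_pos: [0.4749, -0.254, -0.0265]
orientation: [0.0, 0.825, 0.565, 0.0]
wrist_force: [-0.9, 0.9, 5.4]
opening: 0.0198
finger_force: 59.4
```

Call:
{"op": "send_rows", "data": {"plan": "1 0 0 -0.2 0;1 0 0 -0.5 0;1 0 0 -0.9 0;1 0 0 -0.9 0"}}

```text
clock: 7.18
eef_pos: [0.4766, -0.2547, 0.0653]
orientation: [0.002, 0.825, 0.565, 0.002]
wrist_force: [-0.2, -0.8, -2.2]
opening: 0.0202
finger_force: 59.2
```

Call:
{"op": "send_rows", "data": {"plan": "1 0 0 -0.4 0;1 0 0 -0.4 0;1 0 0 -0.4 0"}}

```text
clock: 7.55
eef_pos: [0.4737, -0.2537, 0.1018]
orientation: [-0.001, 0.825, 0.565, -0.001]
wrist_force: [-1.0, -0.5, -1.4]
opening: 0.0199
finger_force: 59.3
```

```bash
cat > sp.py <<'E'
# spanner pose in hand: handle end & side edges, seen by the wrist camera
from h import *
from rig import telemetry,vision
from scipy.spatial.transform import Rotation as R
s=telemetry.state();w,x,y,z=s['orientation'];v=vision.snapshot('wrist')
C=v['T_tool_cam']  # tool coords; handle top plane at tool z = tz
m=mask(v,(5,150,90),(26,255,255),(180,0,380,300));k,l,st,_=cv2.connectedComponentsWithStats(m);m=(l==1+st[1:,4].argmax())
p=pts(m)
for tz in(-.0265-.014,-.0265-.018):
    r=cv2.minAreaRect(np.float32(plane(v,p,tz,C)[:,:2]*1000))
    print('tool-frame handle rect',np.round(r[0],1),np.round(r[1],1),round(r[2],2),'far end x',plane(v,p,tz,C)[:,0].max().round(4))
print(s['eef_pos'].round(4),s['opening'],s['finger_force'],s['wrist_force'].round(1),len(p),p.min(0),p.max(0))
E
python3 sp.py; python3 go.py .553 .14 .1 -20
```

```text
tool-frame handle rect [33.3  0.8] [102.   21.6] 0.56 far end x 0.0842
tool-frame handle rect [34.7  0.8] [99. 21.] 0.56 far end x 0.0841
[ 0.4737 -0.2537  0.1018] 0.019876703595847433 59.339781403541565 [-1.  -0.5 -1.4] 8268 [256. 106.] [303. 299.]
t 7.6 pos [ 0.4735 -0.2536  0.1016] yaw -21.18 q7 [ 0.62  0.73 -0.35  1.91  0.44  0.58 -0.39] F [ 0.5 -0.1 -2.1] open 0.0199 ff 59.3
shift [ 3.957 -0.681  0.017] turn -0.0066 tilt [-0.003  0.001 -1.   ]
```

Call:
{"op": "send_rows", "data": {"plan": "1 0.3 -0.3 0 0;1 0.6 -0.6 0 0;1 0.9 -0.68 0 0;1 1 -0.68 0 0;1 1 -0.68 0 0"}}

```text
clock: 8.22
eef_pos: [0.4478, -0.136, 0.1025]
orientation: [-0.0, 0.825, 0.566, -0.0]
wrist_force: [0.6, 0.3, -2.2]
opening: 0.0199
finger_force: 59.3
```

Call:
{"op": "send_rows", "data": {"plan": "1 0.4 0 0 0;1 0.8 0 0 0;1 1 0 0 0;1 1 0 0 0"}}

```text
clock: 8.72
eef_pos: [0.4845, -0.0428, 0.1028]
orientation: [0.0, 0.825, 0.565, 0.0]
wrist_force: [-0.8, -0.7, -2.2]
opening: 0.0201
finger_force: 59.4
```

Call:
{"op": "send_rows", "data": {"plan": "1 0.4 0 0 0;1 0.8 0 0 -0.004;1 1 0 0 -0.007;1 1 0 0 -0.007"}}

```text
clock: 9.22
eef_pos: [0.5198, 0.0498, 0.1028]
orientation: [0.0, 0.819, 0.574, -0.0]
wrist_force: [-0.7, -1.0, -2.0]
opening: 0.0201
finger_force: 59.4
```

```bash
python3 go.py .5538 .1412 .1 -19.9
```

```text
t 9.22 pos [0.5198 0.0498 0.1028] yaw -19.91 q7 [-0.02  0.71 -0.27  1.96  0.35  0.52 -0.88] F [-0.7 -1.  -2. ] open 0.0201 ff 59.4
shift [0.976 0.008 0.028] turn -0.0001 tilt [-0.    -0.001 -1.   ]
```

Call:
{"op": "send_rows", "data": {"plan": "1 0.4 0 0 0;1 0.8 0 0 0;1 0.98 0.01 0 0;1 0.98 0.01 0 0;1 0.98 0.01 0 0"}}

```text
clock: 9.85
eef_pos: [0.5533, 0.1386, 0.1027]
orientation: [0.001, 0.82, 0.573, -0.002]
wrist_force: [-0.2, -1.4, -1.3]
opening: 0.0198
finger_force: 59.3
```

```bash
python3 go.py .5538 .1412 .0155 -19.9;python3 - <<'E'
from h import *
from rig import telemetry,vision
from scipy.spatial.transform import Rotation as R
s=telemetry.state();w,x,y,z=s['orientation'];a=vision.snapshot('wrist');t=vision.snapshot('top')
T=np.eye(4);T[:3,:3]=R.from_quat([x,y,z,w]).as_matrix();T[:3,3]=s['eef_pos'];T=T@a['T_tool_cam']
import pickle;pickle.dump((s,T,a,t),open('d1.pkl','wb'))
O=np.array([.5295,.0745,0]);c=np.deg2rad(-20);X=np.array([np.cos(c),np.sin(c),0]);Y=np.array([-X[1],X[0],0])
for sx in(-26,26): print('pred tip px',proj(a,O+sx/1e3*X+.125*Y+[0,0,.078],T))
A=a['img'].copy()
for sx in(-26,26): cv2.circle(A,tuple(int(q) for q in proj(a,O+sx/1e3*X+.125*Y+[0,0,.078],T)[0]),2,(0,255,255),-1)
B=cv2.resize(t['img'][150:225,165:275],None,fx=5,fy=5,interpolation=cv2.INTER_CUBIC)
cv2.imwrite('pics/p1.png',cv2.resize(A[0:330,130:430],(720,792) if 0 else (545,600))[:,:,::-1])
E
```

```text
t 9.85 pos [0.5533 0.1386 0.1027] yaw -20.1 q7 [-0.17  0.75 -0.26  1.81  0.32  0.62 -0.98] F [-0.2 -1.4 -1.3] open 0.0198 ff 59.3
shift [ 0.03  -0.003  0.872] turn -0.0011 tilt [-0.002 -0.003 -1.   ]
pred tip px [[238.94795408 150.91348032]]
pred tip px [[314.02904909 150.75636659]]
```

View pics/p1.png

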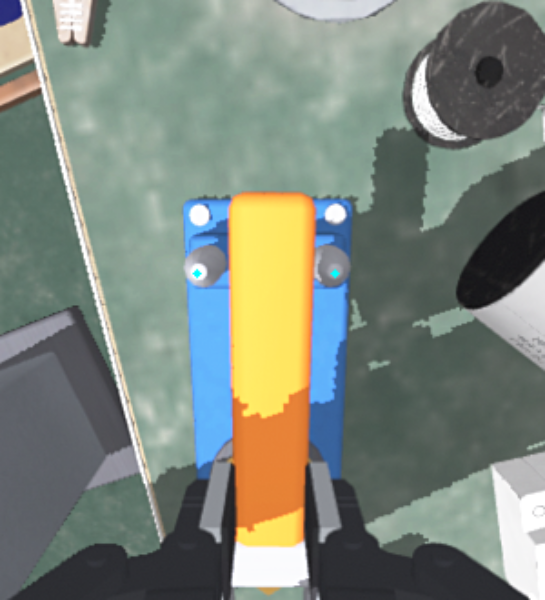

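Call:
{"op": "send_rows", "data": {"plan": "1 0.03 -0.005 0 -0.002;1 0.03 -0.005 0.25 -0.002;1 0.03 -0.005 0.5 -0.002;1 0.03 -0.005 0.55 -0.002;1 0.03 -0.005 0.55 -0.002;1 0.03 -0.005 0.55 -0.002"}}

```text
clock: 10.7
eef_pos: [0.5555, 0.1454, 0.049]
orientation: [0.0, 0.817, 0.577, 0.001]
wrist_force: [-0.4, 0.8, -1.4]
opening: 0.0198
finger_force: 59.3
```

```bash
python3 go.py .5538 .1412 .0155 -20; python3 sp.py
```

```text
t 10.7 pos [0.5555 0.1454 0.049 ] yaw -19.57 q7 [-0.2   0.84 -0.23  1.84  0.35  0.51 -1.01] F [-0.4  0.8 -1.4] open 0.0198 ff 59.3
shift [-0.046 -0.002  0.335] turn 0.0024 tilt [ 0.002  0.001 -1.   ]
tool-frame handle rect [33.3  0.8] [102.   21.7] 0.43 far end x 0.0842
tool-frame handle rect [34.7  0.8] [99. 21.] 0.43 far end x 0.0841
[0.5555 0.1454 0.049 ] 0.019820817617918728 59.31087791919708 [-0.4  0.8 -1.4] 8029 [256. 106.] [303. 299.]
```

Call:
{"op": "send_rows", "data": {"plan": "1 -0.04 0 0 0.001;1 -0.04 0 0.08 0.001;1 -0.04 0 0.14 0.001;1 -0.04 0 0.14 0.001"}}

```text
clock: 11.25
eef_pos: [0.5527, 0.1413, 0.0333]
orientation: [-0.0, 0.818, 0.575, -0.001]
wrist_force: [-0.2, 0.0, -1.2]
opening: 0.0199
finger_force: 59.4
```

```bash
python3 go.py .5538 .1412 .0155 -20
```

```text
t 11.25 pos [0.5527 0.1413 0.0333] yaw -19.73 q7 [-0.21  0.86 -0.21  1.85  0.36  0.47 -1.02] F [-0.2  0.  -1.2] open 0.0199 ff 59.4
shift [0.003 0.011 0.178] turn 0.0015 tilt [-0.001 -0.001 -1.   ]
```

Call:
{"op": "send_rows", "data": {"plan": "1 0 0.005 0.05 0.001;1 0 0.005 0.1 0.001;1 0 0.005 0.15 0.001;1 0 0.005 0.17 0.001;1 0 0.005 0.17 0.001"}}

```text
clock: 11.88
eef_pos: [0.5537, 0.1412, 0.0169]
orientation: [-0.0, 0.819, 0.574, -0.0]
wrist_force: [0.2, 0.5, -1.3]
opening: 0.0198
finger_force: 59.4
```

```bash
python3 go.py .5538 .1412 .0155 -20;python3 sp.py
```

```text
t 11.88 pos [0.5537 0.1412 0.0169] yaw -19.92 q7 [-0.21  0.89 -0.2   1.85  0.37  0.44 -1.03] F [ 0.2  0.5 -1.3] open 0.0198 ff 59.4
shift [0.    0.001 0.014] turn 0.0004 tilt [-0. -0. -1.]
tool-frame handle rect [33.3  0.8] [101.9  21.7] 0.35 far end x 0.0842
tool-frame handle rect [34.7  0.8] [99. 21.] 0.35 far end x 0.0841
[0.5537 0.1412 0.0169] 0.01982293845418429 59.360328912734985 [ 0.2  0.5 -1.3] 8243 [256. 106.] [303. 299.]
```

Call:
{"op": "send_rows", "data": {"plan": "1 0 0 0.015 0;1 0 0 0.03 0;1 0 0 0.03 0"}}

```text
clock: 12.3
eef_pos: [0.5541, 0.1413, 0.0155]
orientation: [0.0, 0.819, 0.574, 0.0]
wrist_force: [-3.3, -0.2, 10.1]
opening: 0.0203
finger_force: 60.8
```

Call:
{"op": "send_rows", "data": {"plan": "-0.4 0 0 0 0;-0.4 0 0 0 0;-0.4 0 0 0 0;-0.4 0 0 0 0;-0.4 0 0 0 0"}}

```text
clock: 12.92
eef_pos: [0.5538, 0.1412, 0.014]
orientation: [0.0, 0.819, 0.574, -0.0]
wrist_force: [-0.3, -0.0, 0.7]
opening: 0.0599
finger_force: 0.0
```

Call:
{"op": "send_rows", "data": {"plan": "-0.4 0 0 -0.3 0;-0.4 0 0 -0.6 0;-0.4 0 0 -0.9 0;-0.4 0 0 -0.9 0;-0.4 0 0 -0.9 0"}}

```text
clock: 13.55
eef_pos: [0.5533, 0.1409, 0.1035]
orientation: [-0.0, 0.819, 0.574, -0.001]
wrist_force: [-0.2, 0.4, 0.6]
opening: 0.0599
finger_force: 0.0
```

```bash
cat > kn.py <<'E'
from h import *
from rig import vision,telemetry
O=np.array([.5295,.0745]);c=np.deg2rad(-20);X=np.array([np.cos(c),np.sin(c)]);Y=np.array([-X[1],X[0]])
t=vision.snapshot('top');s=vision.snapshot('side')
def f(v,roi):
    p=pts(mask(v,(0,150,90),(6,255,255),roi)); return p
pt,ps=f(t,(240,165,285,225)),f(s,(262,195,320,262))
if len(pt):
    k=plane(t,[(pt.min(0)+pt.max(0))/2],.107)[0,:2]; r=k-O; print('top knob',len(pt),k.round(4),'stand',(r@X*1e3).round(1),(r@Y*1e3).round(1),'angle',(.6-np.arctan2(r@X,-(r@Y))).round(3))
if len(ps): print('side',len(ps),ps.min(0),ps.max(0)); q=plane(s,[(ps.mean(0)[0],(ps.min(0)+ps.max(0))[1]/2)],.087)[0,:2]; r=q-O; print('side knob',q.round(4),'angle',(.6-np.arctan2(r@X,-(r@Y))).round(3))
# orange handle
m=mask(t,(5,150,110),(15,255,255),(160,145,260,225));p=pts(m)
if len(p):
    r=cv2.minAreaRect(np.float32(plane(t,p,.060)[:,:2])); r0=np.array(r[0])-O; print('handle',len(p),'stand',(r0@X*1e3).round(1),(r0@Y*1e3).round(1),np.round(r[1],3),r[2])
m=mask(s,(5,150,110),(15,255,255),(210,215,300,300));p=pts(m)
if len(p):
    r=cv2.minAreaRect(np.float32(plane(s,p,.060)[:,:2])); r0=np.array(r[0])-O; print('handle side',len(p),'stand',(r0@X*1e3).round(1),(r0@Y*1e3).round(1),np.round(r[1],3),r[2])
E
python3 kn.py; python3 go.py .5411 -.0143 .1 -20
```

```text
top knob 52 [ 0.5407 -0.0144] stand 40.9 -79.7 angle 0.126
side 35 [277. 214.] [283. 223.]
side knob [0.5363 0.002 ] angle 0.158
handle side 190 stand -6.5 116.5 [0.104 0.03 ] 69.29653930664062
t 13.65 pos [0.5529 0.1409 0.1029] yaw -19.92 q7 [-0.17  0.75 -0.27  1.81  0.32  0.62 -0.98] F [ 0.5 -0.4 -0.1] open 0.0601 ff 0.0
shift [-1.499  0.418  0.031] turn 0.0004 tilt [-0.002 -0.001 -1.   ]
```

```bash
cat > kp.py <<'E'
# kp.py z gap_mm theta... : rows (shift, turn) from the present pose to push poses on the knob's circle
import sys,numpy as np
from rig import telemetry
from scipy.spatial.transform import Rotation as R
z=float(sys.argv[1]);g=float(sys.argv[2])/1e3
s=telemetry.state();w,x,y,q=s['orientation'];M=R.from_quat([x,y,q,w]).as_matrix()
ya=np.degrees(np.arctan2(M[1,1],M[0,1]))
print(s['clock'],s['eef_pos'].round(4),round(ya,2),s['wrist_force'].round(1),s['opening'].round(4))
O=np.array([.5295,.0745]);c=np.deg2rad(-20);A=np.array([[np.cos(c),-np.sin(c)],[np.sin(c),np.cos(c)]])
for th in map(float,sys.argv[3:]):
    b=.6-th;K=.09*np.array([np.sin(b),-np.cos(b)]);u=-np.array([np.cos(b),np.sin(b)])
    P=O+A@(K+u*(.021-g));yaw=-20+np.degrees(b)
    print(th,P.round(4),(M.T@(np.r_[P,z]-s['eef_pos'])/.1).round(2),'turn',round(-(yaw-ya)/180,3))
E
python3 kp.py .1 5 .126
```

```text
Traceback (most recent call last):
  File "kp.py", line 8, in <module>
    print(s['clock'],s['eef_pos'].round(4),round(ya,2),s['wrist_force'].round(1),s['opening'].round(4))
                                                                                 ^^^^^^^^^^^^^^^^^^
AttributeError: 'float' object has no attribute 'round'
```

```bash
sed -i "s/s\['opening'\].round(4)/round(s['opening'],4)/" kp.py; python3 kp.py .1 5 .126
```

```text
13.65 [0.5529 0.1409 0.1029] -19.92 [ 0.5 -0.4 -0.1] 0.0601
0.126 [ 0.5248 -0.0168] [-1.58  0.27  0.03] turn -0.15
```

Call:
{"op": "send_rows", "data": {"plan": "-0.4 -0.4 0 0 -0.05;-0.4 -0.8 0 0 -0.1;-0.4 -1 0.1 0 -0.15;-0.4 -1 0.1 0 -0.15;-0.4 -1 0.1 0 -0.15"}}

```text
clock: 14.28
eef_pos: [0.5291, 0.0455, 0.1037]
orientation: [-0.001, 0.663, 0.749, 0.0]
wrist_force: [-0.0, 0.4, -0.1]
opening: 0.0594
finger_force: 0.0
```

```bash
python3 kp.py .1 5 .126; python3 kn.py
```

```text
14.275 [0.5291 0.0455 0.1037] 7.0 [-0.   0.4 -0.1] 0.0594
0.126 [ 0.5248 -0.0168] [-0.61 -0.12  0.04] turn -0.001
side 92 [278. 208.] [283. 223.]
side knob [ 0.5412 -0.0109] angle 0.115
handle 282 stand 0.7 111.1 [0.088 0.024] 71.62670135498047
handle side 161 stand -6.5 116.5 [0.104 0.03 ] 69.29653930664062
```

Call:
{"op": "send_rows", "data": {"plan": "-0.4 -0.3 -0.06 0 0;-0.4 -0.61 -0.12 0 0;-0.4 -0.61 -0.12 0 0;-0.4 -0.61 -0.12 0 0"}}

```text
clock: 14.88
eef_pos: [0.5251, -0.0162, 0.1042]
orientation: [-0.0, 0.662, 0.75, 0.001]
wrist_force: [-0.4, 1.0, 1.5]
opening: 0.06
finger_force: 0.0
```

```bash
python3 kp.py .045 5 .126
```

```text
14.875 [ 0.5251 -0.0162  0.1042] 7.15 [-0.4  1.   1.5] 0.06
0.126 [ 0.5248 -0.0168] [-0.01 -0.    0.59] turn -0.0
```

Call:
{"op": "send_rows", "data": {"plan": "-0.4 -0.01 0 0.2 0;-0.4 -0.01 0 0.4 0;-0.4 -0.01 0 0.58 0;-0.4 -0.01 0 0.58 0;-0.4 -0.01 0 0.58 0"}}

```text
clock: 15.5
eef_pos: [0.5254, -0.0179, 0.0466]
orientation: [0.0, 0.662, 0.75, 0.001]
wrist_force: [0.7, 1.1, 0.0]
opening: 0.0597
finger_force: 0.0
```

```bash
python3 kp.py .045 0 .126 .2 .3 .4 .5 .6
```

```text
15.5 [ 0.5254 -0.0179  0.0466] 7.15 [0.7 1.1 0. ] 0.0597
0.126 [ 0.5199 -0.0174] [ 0.01 -0.05  0.02] turn -0.0
0.2 [ 0.5131 -0.0165] [ 0.03 -0.12  0.02] turn 0.024
0.3 [ 0.5041 -0.0144] [ 0.06 -0.21  0.02] turn 0.055
0.4 [ 0.4954 -0.0114] [ 0.1  -0.29  0.02] turn 0.087
0.5 [ 0.487  -0.0075] [ 0.15 -0.37  0.02] turn 0.119
0.6 [ 0.479  -0.0029] [ 0.21 -0.44  0.02] turn 0.151
```

Call:
{"op": "send_rows", "data": {"plan": "-0.4 0.01 -0.05 0 0;-0.4 0.03 -0.12 0 0.024;-0.4 0.06 -0.21 0 0.055;-0.4 0.1 -0.29 0 0.087;-0.4 0.15 -0.37 0 0.119;-0.4 0.21 -0.44 0 0.151;-0.4 0.21 -0.44 0 0.151"}}

```text
clock: 16.38
eef_pos: [0.4793, -0.0038, 0.0469]
orientation: [0.001, 0.819, 0.573, 0.001]
wrist_force: [1.0, -1.2, 1.2]
opening: 0.0597
finger_force: 0.6
```

```bash
python3 kp.py .045 0 .6 .7 .8 .9 1.0 1.1; python3 kn.py
```

```text
16.375 [ 0.4793 -0.0038  0.0469] -20.04 [ 1.  -1.2  1.2] 0.0597
0.6 [ 0.479  -0.0029] [ 0.01 -0.01  0.02] turn -0.0
0.7 [0.4715 0.0025] [ 0.03 -0.09  0.02] turn 0.032
0.8 [0.4646 0.0087] [ 0.07 -0.18  0.02] turn 0.063
0.9 [0.4584 0.0155] [ 0.11 -0.26  0.02] turn 0.095
1.0 [0.4528 0.0229] [ 0.16 -0.34  0.02] turn 0.127
1.1 [0.4481 0.0308] [ 0.22 -0.41  0.02] turn 0.159
side 108 [293. 211.] [299. 227.]
side knob [ 0.4999 -0.0065] angle 0.601
handle 353 stand 4.1 104.6 [0.099 0.023] 66.54685974121094
handle side 181 stand -1.9 115.6 [0.105 0.032] 66.10099792480469
```

Call:
{"op": "send_rows", "data": {"plan": "-0.4 0.03 -0.09 0 0.032;-0.4 0.07 -0.18 0 0.063;-0.4 0.11 -0.26 0 0.095;-0.4 0.16 -0.34 0 0.127;-0.4 0.22 -0.41 0 0.159;-0.4 0.22 -0.41 0 0.159"}}

```text
clock: 17.23
eef_pos: [0.4472, 0.0307, 0.0462]
orientation: [0.0, 0.935, 0.353, -0.0]
wrist_force: [-0.2, -1.4, 0.5]
opening: 0.0595
finger_force: 0.5
```

```bash
python3 kp.py .045 0 1.1 1.15 1.2 1.25 1.3 1.35 1.4 1.45 1.5; python3 kn.py
```

```text
17.225 [0.4472 0.0307 0.0462] -48.62 [-0.2 -1.4  0.5] 0.0595
1.1 [0.4481 0.0308] [0.01 0.01 0.01] turn 0.0
1.15 [0.446  0.0349] [ 0.02 -0.04  0.01] turn 0.016
1.2 [0.4441 0.0392] [ 0.03 -0.08  0.01] turn 0.032
1.25 [0.4425 0.0435] [ 0.05 -0.13  0.01] turn 0.048
1.3 [0.441  0.0479] [ 0.07 -0.17  0.01] turn 0.064
1.35 [0.4398 0.0523] [ 0.09 -0.21  0.01] turn 0.08
1.4 [0.4388 0.0568] [ 0.11 -0.25  0.01] turn 0.096
1.45 [0.438  0.0614] [ 0.13 -0.29  0.01] turn 0.112
1.5 [0.4375 0.066 ] [ 0.16 -0.33  0.01] turn 0.128
side 113 [305. 218.] [312. 235.]
side knob [0.4626 0.017 ] angle 1.112
handle 353 stand 4.1 104.6 [0.099 0.023] 66.54685974121094
handle side 182 stand -1.8 115.6 [0.105 0.032] 66.10099792480469
```

Call:
{"op": "send_rows", "data": {"plan": "-0.4 0.03 -0.08 0 0.032;-0.4 0.05 -0.13 0 0.048;-0.4 0.07 -0.17 0 0.064;-0.4 0.07 -0.17 0 0.064"}}

```text
clock: 17.82
eef_pos: [0.441, 0.0483, 0.046]
orientation: [0.0, 0.966, 0.257, -0.001]
wrist_force: [-0.3, -2.6, -0.0]
opening: 0.0598
finger_force: 1.1
```

```bash
python3 kp.py .045 0 1.3 1.35 1.4 1.45 1.5 ; python3 kn.py
```

```text
17.825 [0.441  0.0483 0.046 ] -60.19 [-0.3 -2.6 -0. ] 0.0598
1.3 [0.441  0.0479] [-0.    0.    0.01] turn -0.0
1.35 [0.4398 0.0523] [ 0.01 -0.04  0.01] turn 0.015
1.4 [0.4388 0.0568] [ 0.02 -0.08  0.01] turn 0.031
1.45 [0.438  0.0614] [ 0.04 -0.13  0.01] turn 0.047
1.5 [0.4375 0.066 ] [ 0.06 -0.17  0.01] turn 0.063
side 104 [308. 222.] [314. 239.]
side knob [0.4529 0.0319] angle 1.315
handle 353 stand 4.1 104.6 [0.099 0.023] 66.54685974121094
handle side 180 stand -1.8 115.6 [0.105 0.032] 66.10099792480469
```

Call:
{"op": "send_rows", "data": {"plan": "-0.4 0.01 -0.04 0 0.015;-0.4 0.02 -0.08 0 0.031;-0.4 0.02 -0.08 0 0.031"}}

```text
clock: 18.3
eef_pos: [0.4393, 0.057, 0.046]
orientation: [-0.0, 0.978, 0.21, -0.0]
wrist_force: [-0.1, -2.0, -1.3]
opening: 0.0595
finger_force: 1.1
```

```bash
python3 kp.py .045 0 1.4 1.45 1.5 1.55; python3 kn.py
```

```text
18.3 [0.4393 0.057  0.046 ] -65.8 [-0.1 -2.  -1.3] 0.0595
1.4 [0.4388 0.0568] [-0.01 -0.    0.01] turn 0.0
1.45 [0.438  0.0614] [ 0.01 -0.05  0.01] turn 0.016
1.5 [0.4375 0.066 ] [ 0.02 -0.09  0.01] turn 0.032
1.55 [0.4372 0.0706] [ 0.04 -0.13  0.01] turn 0.048
side 67 [309. 224.] [313. 241.]
side knob [0.452  0.0404] angle 1.407
handle 355 stand 4.1 104.0 [0.101 0.023] 66.54685974121094
handle side 179 stand -1.9 113.4 [0.109 0.032] 66.10099792480469
```

Call:
{"op": "send_rows", "data": {"plan": "-0.4 0.01 -0.03 0 0.01;-0.4 0.01 -0.05 0 0.016;-0.4 0.01 -0.05 0 0.016"}}

```text
clock: 18.77
eef_pos: [0.4405, 0.0586, 0.0461]
orientation: [0.002, 0.983, 0.182, 0.002]
wrist_force: [4.2, -10.4, -4.9]
opening: 0.0594
finger_force: 5.6
```

```bash
python3 kp.py .045 0 1.45 1.5 1.55; python3 kn.py
```

```text
18.775 [0.4405 0.0586 0.0461] -68.98 [  4.2 -10.4  -4.9] 0.0594
1.45 [0.438  0.0614] [-0.01 -0.04  0.01] turn -0.002
1.5 [0.4375 0.066 ] [-0.   -0.08  0.01] turn 0.014
1.55 [0.4372 0.0706] [ 0.01 -0.12  0.01] turn 0.03
side 41 [309. 224.] [311. 240.]
side knob [0.4538 0.0388] angle 1.381
handle 358 stand 4.1 103.5 [0.102 0.023] 66.54685974121094
handle side 177 stand -1.8 115.6 [0.105 0.032] 66.10099792480469
```

Call:
{"op": "send_rows", "data": {"plan": "-0.4 0 -0.03 0 0.008;-0.4 0 -0.05 0 0.012;-0.4 0 -0.05 0 0.012"}}

```text
clock: 19.25
eef_pos: [0.4415, 0.0598, 0.0461]
orientation: [0.004, 0.987, 0.161, 0.004]
wrist_force: [8.4, -18.7, -8.4]
opening: 0.0599
finger_force: 10.6
```

```bash
python3 kp.py .045 0 1.45 1.5 1.55; python3 kn.py
```

```text
19.25 [0.4415 0.0598 0.0461] -71.42 [  8.4 -18.7  -8.4] 0.0599
1.45 [0.438  0.0614] [-0.03 -0.03  0.01] turn -0.015
1.5 [0.4375 0.066 ] [-0.02 -0.07  0.01] turn 0.001
1.55 [0.4372 0.0706] [-0.01 -0.12  0.01] turn 0.017
side 21 [309. 225.] [310. 240.]
side knob [0.4543 0.0411] angle 1.404
handle 354 stand 4.1 104.1 [0.1   0.023] 66.54685974121094
handle side 180 stand -1.9 113.3 [0.109 0.032] 66.10099792480469
```

Call:
{"op": "send_rows", "data": {"plan": "-0.4 0 -0.03 0 0;-0.4 0 -0.06 0 0;-0.4 0 -0.06 0 0"}}

```text
clock: 19.73
eef_pos: [0.4413, 0.0606, 0.0461]
orientation: [0.006, 0.987, 0.158, 0.004]
wrist_force: [13.4, -31.1, -12.3]
opening: 0.0598
finger_force: 16.8
```

```bash
python3 kp.py .045 0 1.45 1.5 1.55; python3 kn.py
```

```text
19.725 [0.4413 0.0606 0.0461] -71.8 [ 13.4 -31.1 -12.3] 0.0598
1.45 [0.438  0.0614] [-0.03 -0.02  0.01] turn -0.017
1.5 [0.4375 0.066 ] [-0.02 -0.06  0.01] turn -0.001
1.55 [0.4372 0.0706] [-0.01 -0.11  0.01] turn 0.015
side 17 [309. 225.] [310. 240.]
side knob [0.4539 0.041 ] angle 1.404
handle 353 stand 4.6 104.5 [0.1   0.024] 67.0580825805664
handle side 186 stand -1.8 113.2 [0.109 0.032] 65.85694885253906
```

Call:
{"op": "send_rows", "data": {"plan": "-0.4 0 0.12 0 0;-0.4 0 0.24 0 0;-0.4 0 0.33 0 0;-0.4 0 0.33 0 0;-0.4 0 0.33 0 0"}}

```text
clock: 20.45
eef_pos: [0.4451, 0.0413, 0.0461]
orientation: [-0.0, 0.986, 0.167, -0.0]
wrist_force: [-0.4, 0.1, -0.3]
opening: 0.0596
finger_force: 0.0
```

Call:
{"op": "send_rows", "data": {"plan": "-0.4 0 0 -0.3 0;-0.4 0 0 -0.6 0;-0.4 0 0 -0.9 0;-0.4 0 0 -0.9 0"}}

```text
clock: 20.95
eef_pos: [0.4465, 0.0414, 0.1377]
orientation: [-0.0, 0.986, 0.167, 0.002]
wrist_force: [0.1, 0.1, -0.4]
opening: 0.0598
finger_force: 0.0
```

```bash
python3 go.py .40 -.15 .15 -72; python3 kn.py
```

```text
t 20.95 pos [0.4465 0.0414 0.1377] yaw -70.8 q7 [-0.2   0.57  0.01  2.15 -0.01  0.42 -1.42] F [ 0.1  0.1 -0.4] open 0.0598 ff 0.0
shift [-1.068  1.654 -0.127] turn 0.0067 tilt [ 0.004  0.001 -1.   ]
side 113 [309. 224.] [316. 241.]
side knob [0.4483 0.0393] angle 1.413
handle 354 stand 3.6 104.6 [0.099 0.024] 66.54685974121094
handle side 185 stand -1.8 115.6 [0.105 0.032] 66.10099792480469
```

Clear away to the right and take the last look.

Call:
{"op": "send_rows", "data": {"plan": "-0.4 -0.3 0.4 0 0;-0.4 -0.6 0.8 0 0;-0.4 -0.7 1 0 0;-0.4 -0.7 1 0 0"}}

```text
clock: 21.55
eef_pos: [0.4108, -0.0783, 0.1352]
orientation: [-0.0, 0.986, 0.164, -0.001]
wrist_force: [-0.2, -0.7, 0.5]
opening: 0.0601
finger_force: 0.0
```

Call:
{"op": "send_rows", "data": {"plan": "-0.4 0 0.4 0 0;-0.4 0 0.8 0 0;-0.4 0 0.8 0 0;-0.4 0 0.8 0 0"}}

```text
clock: 22.05
eef_pos: [0.438, -0.1505, 0.1354]
orientation: [-0.001, 0.986, 0.167, -0.001]
wrist_force: [0.5, 0.2, -0.6]
opening: 0.0597
finger_force: 0.0
```

```bash
python3 kn.py; python3 - <<'E'
from h import *
from rig import vision,telemetry
t=vision.snapshot('top')['img'][150:225,165:275];s=vision.snapshot('side')['img'][190:310,215:335]
cv2.imwrite('pics/end.png',np.vstack([cv2.resize(x,d,interpolation=cv2.INTER_CUBIC) for x,d in((t,(400,272)),(s,(400,328)))])[:,:,::-1]) if 0 else cv2.imwrite('pics/end.png',np.hstack([cv2.resize(t,(400,272)) if 0 else np.pad(cv2.resize(t,(400,272),interpolation=cv2.INTER_CUBIC),((0,128),(0,0),(0,0))),cv2.resize(s,(400,400),interpolation=cv2.INTER_CUBIC)])[:,:,::-1])
print(telemetry.state()['eef_pos'],telemetry.state()['clock'])
E
```

```text
top knob 29 [0.4505 0.0346] stand -60.6 -64.5 angle 1.354
side 115 [309. 224.] [316. 241.]
side knob [0.4483 0.0393] angle 1.413
handle 354 stand 3.6 104.6 [0.099 0.024] 66.54685974121094
handle side 185 stand -1.9 115.6 [0.105 0.032] 66.10099792480469
[ 0.43805009 -0.1509969   0.1359579 ] 22.25
```

View pics/end.png

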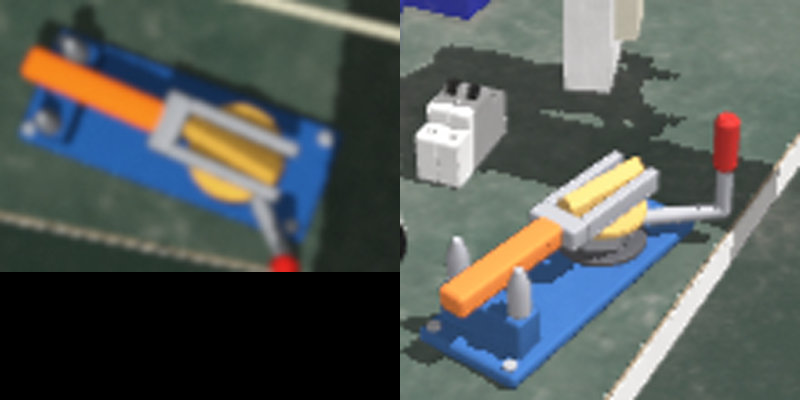

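The spanner lies over the brass head with its handle between the posts (around (90,90) in the top crop). The knob is at the far end of its travel (725,140 in the side crop), and the hand is clear.

```bash
python3 -c "
from rig import job
print(job.job_done())"
```

```text
the job is handed in; nothing more can be done
None
```

The spanner holds the screw, lying over its head with the handle between the posts. The locknut was turned clockwise until the knob stopped moving under about 34 N, and the job was handed in at about 22 s with the hand clear. The real fingertips sit about 3 cm short of the stated TCP: the first grasp missed because of this, and I corrected for it. The screw's own turn was not measured directly; I judged it to be within its 0.25 rad play from the knob's 1.41 rad total.

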